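# Sweep the squeezed lemon halves into the scrap tray and shut it

## Task

With closed fingers, sweep the three squeezed lemon halves off the front edge of the chopping board into the steel scrap tray that is pulled out below that edge, pushing them along the board: do not pinch, squeeze, lift or carry them. Then push the tray's timber front with the fingers until the tray is fully home under the board, with the lemon halves inside. Leave the salt dish on the board, the egg in its cup, the milk jug and the grater where they stand.

Things in the scene. Friction and masses are not known exactly. Their poses are not given: they have to be found in the camera images.
- board_unit: Timber chopping board on a low stand that houses a pull-out scrap tray, fixed to the marble counter. 350 mm wide (its y), 260 mm deep (its x), 90 mm high; the flat top is the chopping surface, 20 mm thick, and has no rim. Origin: centre of its underside, on the counter. Its own -x is its front: the tray pulls out that way.
- board_front_edge (a point): Middle of the board's top front edge, over which the scraps are swept: 130 mm from the board unit's origin along its -x, 90 mm above the counter. Same axes as the board unit.
- scrap_tray (a joint): How far the scrap tray is pulled out, in m: 0 is fully home, with its front flush with the board's front edge; it starts 0.115 to 0.14 out and runs out to 0.16. It slides along the board unit's x with about 2 N of friction, stays where it is left, and meets a hard stop at 0.
- tray_floor (a point): Centre of the steel tray's inner floor, 14 mm above the counter; moves with the tray, same axes as the board unit. The tray is 216 mm (x) by 304 mm (y) inside and its walls, 4 mm thick, rise 50 mm above this floor, to 26 mm below the chopping surface. The board's underside is 56 mm above this floor.
- tray_front (a point): On the outer face of the tray's timber front, middle of its width, 30 mm above the counter; the face is upright and looks along the board unit's -x. The front is 12 mm thick, 326 mm wide and spans heights of 12 to 67 mm, except for a finger scoop 100 mm wide in the middle, cut down to 48 mm.
- lemon_1: Squeezed lemon half lying cut face down: a yellow dome 52 mm across and 32 mm high with a small nub on top, about 45 g, firm. Origin: centre of the flat cut face, z axis up through the nub. It slides on the board when pushed low at its side, and tips off the board's edge when its centre is past it. As with every lemon half it starts on the top of the board.
- lemon_2: Second squeezed lemon half, like lemon_1.
- lemon_3: Third squeezed lemon half, like lemon_1.
- salt_dish: Small square white ceramic salt dish, empty, 50 mm square and 28 mm high, about 120 g, standing loose on the board among the lemon halves. Origin: centre of its underside. Leave it alone.
- egg_cup: White egg in a blue egg cup, 51 mm across and 77 mm high, loose on the counter, 50 mm or more in front of the pulled-out tray. Origin: centre of its foot. Leave it alone.
- milk_jug: Empty glass milk jug, 92 mm across and 112 mm high, with a handle to its +y that reaches 81 mm from the axis, loose on the counter behind the board. Origin: centre of its base. Leave it alone.
- grater: Flat steel hand grater, 230 by 86 mm and 12 mm high, lying loose on the counter behind the board, beside the milk jug. Origin: under the middle of its 150 mm toothed sheet, wire grip to its +x. Leave it alone.
There are look-alikes about, which are no part of the job. What is shaped like the lemon_2 but red is not meant. What is shaped like the lemon_3 but red is not meant.

How it is judged:
On the way, in this order (a step that is already met when the one before it is completed fails the run):
1. all three lemon halves lie in the scrap tray (x of lemon_1 in the frame of tray_floor between -0.11 and 0.11 m and y of lemon_1 in the frame of tray_floor between -0.156 and 0.156 m and z of each of lemon_1, lemon_2, lemon_3 in the frame of tray_floor below 0.062 m and x of lemon_2 in the frame of tray_floor between -0.11 and 0.11 m and y of lemon_2 in the frame of tray_floor between -0.156 and 0.156 m and x of lemon_3 in the frame of tray_floor between -0.11 and 0.11 m and y of lemon_3 in the frame of tray_floor between -0.156 and 0.156 m), for 0.2 s.
2. the tray is pushed home (value of joint scrap_tray below 0.006 m), for 0.2 s.
At the end, for the whole second after the job is handed in: All three lemon halves lie inside the scrap tray, the tray is within 6 mm of fully home, and the salt dish, egg cup, milk jug and grater stand upright within 12 mm of where they were (all of step 1 and value of joint scrap_tray below 0.006 m and distance of each of salt_dish, egg_cup, milk_jug, grater from where it was at the start of the episode below 0.012 m and angle between each of salt_dish, egg_cup, milk_jug, grater's own z axis and vertical below 0.2 rad); the robot touches nothing.
It fails at once if a lemon half is lifted: more than 14 mm clear of the board while level, or more than 38 mm however it is turned ((height (world z) of lemon_1 above 0.104 m and angle between lemon_1's own z axis and vertical below 0.35 rad) or height (world z) of any of lemon_1, lemon_2, lemon_3 above 0.128 m or (height (world z) of lemon_2 above 0.104 m and angle between lemon_2's own z axis and vertical below 0.35 rad) or (height (world z) of lemon_3 above 0.104 m and angle between lemon_3's own z axis and vertical below 0.35 rad)).
It fails at once if a lemon half is pinched or pressed with more than 15 N (contact force between the fingers and lemon_1 above 15 N or contact force between the fingers and lemon_2 above 15 N or contact force between the fingers and lemon_3 above 15 N).
It fails at once if the salt dish, egg cup, milk jug or grater is moved more than 20 mm or tipped (distance of any of salt_dish, egg_cup, milk_jug, grater from where it was at the start of the episode above 0.02 m or angle between any of salt_dish, egg_cup, milk_jug, grater's own z axis and vertical above 0.35 rad).
It also fails if it takes over 64 s, if anything falls off the work surface, if the arm or the gripper's body presses on something with over 40 N, if the wrist force passes 120 N, or if a joint passes its speed limit or range.

## Robot

A 6-joint arm with a two-finger parallel gripper is mounted at the origin on the work surface. World frame = base frame: x ahead of the robot, y to its left, z up, the work surface at z = 0. Lengths are in m, angles in rad, forces in N, time in s.
With the tool pointing down it reaches from about 0.4 to 0.825 m from the base axis. Payload 7 kg.
Tool frame: the origin (TCP) lies midway between the tips of the shut fingers; the grasp point (between the pads) lies arm.hold_point_z behind it (arm.hold_point_z is the distance from the TCP to the grasp point, in m); z points along the fingers, y is the line along which they close (so a half turn about z gives the same grasp; the last joint's range is limited). The gripper opens to 88 mm and grips with 3 to 60 N. Pads are 19 mm wide; open, the fingers measure 130 mm over their backs; the gripper's body (78 mm by 193 mm) begins 47 mm behind the grasp point.
Start: joints at [1.583, 0.359, 0.012, 0, -1.224, -0.288], TCP at [0.184, 0.649, 0.227] pointing down, gripper open.
Joint ranges: [-3.07, 3.07], [-1.43, 2.12], [-1.02, 1.25], [-3.03, 1.67], [-3.05, -0], [-3.03, 3.03]. Speed limits (rad/s): [2.39, 2.39, 3.01, 3.14, 3.14, 3.14].

## Interface

Orientations are given as [roll, pitch, yaw] about the fixed x, y, z axes, in that order (R = Rz(yaw) Ry(pitch) Rx(roll)).
In Python, from station import arm gives the robot as it stands.
- The arm moves only by the shell command python3 -m crank 'ROWS' [OPENING] [FORCE]. ROWS is JSON, a list that holds one entry, the list of rows, each a list of 4 numbers: the shift along the tool's x, y, z in units of 25 mm (1.0 is 25 mm), then the turn about the tool's z in units of 5 degrees (1.0 is 5 degrees). A call has 1 to 12 rows; each row is the pose to reach, as a shift and turn from the pose commanded when the call began, along the tool's axes at that moment; what a row does not reach only later rows make up. A row lasts 1/8 s, in which the tool goes at most 62.5 mm and 10.7 degrees, less where a joint would pass 70% of its speed; a pose out of reach is approached as far as the arm can. A call with a gripper value outside its range is refused whole. OPENING is the closure, from 0 (fully open) to 1 (shut), set as the call begins (- or left out, the last holds). The fingers move at their own pace and stop on an object; FORCE is the grip in N (left out, the last holds). Time passes only in rows, so rows that repeat a pose let the fingers close. It gives the time, the measured TCP pose, the force, the opening and the grip force at its end, in the units of the state.
- arm.get_state(): the state, without advancing time (a new reading comes with each control period).
- arm.grab_frame(name): name is "scene" or "top"; returns (picture, depth): 400x640x3 uint8, red, green, blue; 400x640 float32, m along the optical axis (not along the pixel's ray), 0 where there is no reading.
- arm.get_calibration(name): a dict with "mtx" (3x3 intrinsics, pixels), "R" (3x3) and "t" (3): a world point X has camera coordinates R X + t. Camera axes: x right, y down, z forward; pixel columns grow to the right and rows downward; lengths in m; the calibration is good to about 2 mm. A picture is of the moment at which its call begins. get_calibration takes no time and is no camera call.
- arm.job_done(): hands the job in; it is judged then, once.
Trained networks look in the newest picture that a camera, given by its name, has taken for a name from the list of things; names that differ only in an ending like _2 or _b are one class to them, and where a whole thing is asked for, a point or a joint stands for the part that bears it (a point fixed in the world has none). Each returns a list of dicts, best first, with "score" (0 to 1); they miss things now and then, are a little off and sometimes report something else, mostly with a low value. They report only what shows in the picture. A call takes as long as a camera call. They do not tell look-alikes from the thing itself.
- arm.recognise(thing, camera): "extent" ([left, top, width, height] in pixels, round what is visible of it).
- arm.trace(thing, camera): "mask" (400x640 bool, what is visible of it) and "extent" ([left, top, width, height] in pixels, round what is visible of it).
The state is a dict: "t": time; "q": joint angles; "qd": joint speeds; "joint_efforts": joint torques, N m; "eef_pos": TCP position; "ee_rot": TCP orientation; "force": force on the tool from outside, world axes, zero at the start; "moment": the same for the moment, N m; "width": finger opening in m; "gripper_force": force on a finger pad.
Only numpy, scipy, OpenCV 4.12 (cv2) and the standard library are available. Lean on these libraries where they do the work, as an engineer would, in place of code of your own. Each camera call takes 0.05 s, during which the arm holds its last target. There are 200 camera calls.

## Working session

There is one attempt and no reset: what is moved stays moved. The work goes in short steps, Python scripts to look and compute and a shell command to move; the robot and the scene stay as the last step left them, time stands still between calls to the robot, and variables do not carry over. Pictures are saved under pics/ and viewed, at most 10 in all, crops included, and the job is handed in when it is done.

```bash
mkdir -p pics; python3 - <<'E'
from station import arm
import cv2,numpy as np
for n in("top","scene"):
    p,d=arm.grab_frame(n); cv2.imwrite(f"pics/{n}0.png",p[:,:,::-1]); c=arm.get_calibration(n); print(n,c["mtx"].tolist(),c["R"].round(3).tolist(),c["t"])
print(arm.get_state(),arm.hold_point_z)
E
```

```text
top [[362.2570521593669, 0.0, 315.26734390096], [0.0, 362.2570521593669, 201.25682929649116], [0.0, 0.0, 1.0]] [[-0.017, -1.0, -0.012], [-0.987, 0.019, -0.157], [0.158, 0.009, -0.987]] [-0.02588839  0.63277552  0.92624551]
scene [[417.9290833090766, 0.0, 320.84093311976204], [0.0, 417.9290833090766, 197.84632305466155], [0.0, 0.0, 1.0]] [[0.838, 0.546, -0.007], [0.326, -0.51, -0.796], [-0.438, 0.665, -0.605]] [-0.49115885 -0.15807611  1.27905951]
{'t': 0.1, 'q': array([ 1.58313632e+00,  3.59308558e-01,  1.11185036e-02, -3.22532514e-04,
       -1.22408538e+00, -2.88120889e-01]), 'qd': array([ 0.00089216, -0.00122881,  0.00077339,  0.00056048, -0.0012943 ,
        0.0009195 ]), 'joint_efforts': array([-1.14079296e-03, -5.84164453e+01,  2.93752688e+01,  7.01542765e+00,
        1.02698343e-02, -4.39613257e-05]), 'eef_pos': array([0.18369017, 0.64905485, 0.22570427]), 'ee_rot': array([ 3.14008835e+00, -1.29613862e-04, -2.75890617e-01]), 'force': array([-0.30499534, -0.5456698 ,  0.32521936]), 'moment': array([-0.03020745,  0.05346266,  0.00885902]), 'gripper_force': 0.0, 'width': 0.08751584246647738} 0.0188
```

View pics/top0.png

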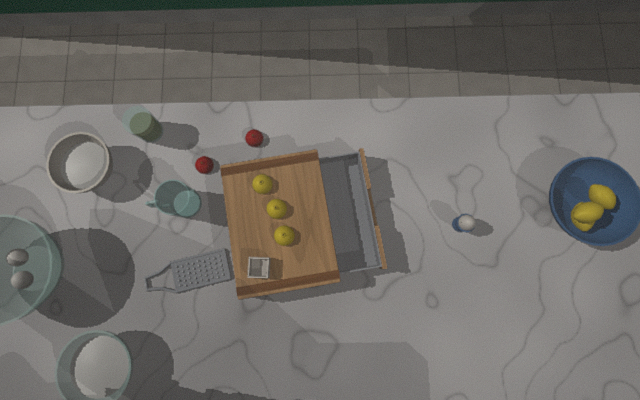

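View pics/scene0.png

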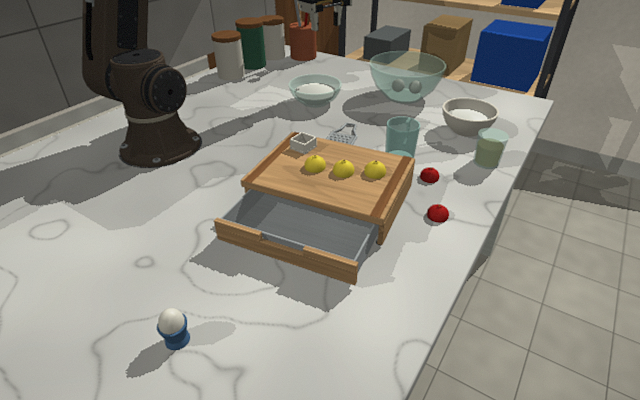

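The top view shows the board with its front facing image right (world −y). The lemons are at about (262,184), (277,209) and (285,236), and the salt dish is at (259,268). The tray is out on the right with its front at about x=375, and the egg is at (465,222). The red look-alikes lie off the board. Next I measure.

```bash
cat > h.py <<'E'
from station import arm
import numpy as np,cv2
def ray(cam,uv,z):
    c=arm.get_calibration(cam);R=np.array(c["R"]);C=-R.T@c["t"]
    uv=np.atleast_2d(uv).astype(float)
    d=np.c_[uv,np.ones(len(uv))]@np.linalg.inv(c["mtx"]).T@R
    return C+d*((z-C[2])/d[:,2])[:,None]
def cloud(cam,d):
    c=arm.get_calibration(cam);R=np.array(c["R"])
    v,u=np.mgrid[:400,:640]
    X=np.stack([u*d,v*d,d],-1)@np.linalg.inv(c["mtx"]).T
    return (X-c["t"])@R
E
python3 - <<'E'
from h import *
p,d=arm.grab_frame("top");P=cloud("top",d)
for th in("lemon_1","salt_dish","egg_cup","board_unit","scrap_tray","milk_jug","grater"):
    for r in arm.trace(th,"top"):
        m=r["mask"]&(d>0)
        if m.sum()<5: continue
        q=P[m];rgb=p[m].mean(0)
        print(th,round(r["score"],2),r["extent"],"lo",np.percentile(q,2,0).round(3),"hi",np.percentile(q,98,0).round(3),"mid",((np.percentile(q,2,0)+np.percentile(q,98,0))/2).round(3),rgb.astype(int))
        if th=="board_unit" and r["score"]>.5:
            t=q[abs(q[:,2]-.09)<.008][:,:2]; b=cv2.minAreaRect(t.astype(np.float32)*1000);print("rect",b,cv2.boxPoints(b).round(0).tolist(), np.median(q[:,2]))
        if th=="scrap_tray" and r["score"]>.5:
            t=q[(q[:,2]>.04)]; b=cv2.minAreaRect(t[:,:2].astype(np.float32)*1000);print("rect",b,cv2.boxPoints(b).round(0).tolist())
E
```

```text
lemon_1 0.73 [267.7, 196.7, 18.3, 22.8] lo [0.584 0.039 0.092] hi [0.631 0.085 0.122] mid [0.607 0.062 0.107] [131 115  44]
lemon_1 0.7 [196.2, 156.6, 16.7, 19.7] lo [0.728 0.255 0.009] hi [0.771 0.298 0.032] mid [0.749 0.277 0.021] [97 43 41]
lemon_1 0.65 [250.6, 171.7, 22.4, 23.3] lo [0.648 0.075 0.089] hi [0.697 0.121 0.121] mid [0.673 0.098 0.105] [129 113  47]
salt_dish 0.81 [249.1, 256.1, 22.8, 22.1] lo [0.438 0.079 0.092] hi [0.484 0.129 0.121] mid [0.461 0.104 0.106] [117 111 104]
egg_cup 0.93 [450.0, 213.8, 27.4, 17.5] lo [ 0.545 -0.452  0.003] hi [ 0.589 -0.415  0.078] mid [ 0.567 -0.434  0.04 ] [111 112 114]
board_unit 0.8 [218.8, 147.5, 169.6, 153.7] lo [ 0.407 -0.194  0.012] hi [0.751 0.186 0.094] mid [ 0.579 -0.004  0.053] [115  96  77]
rect ((574.8131103515625, 57.88227844238281), (350.6763000488281, 260.4085693359375), 8.671672821044922) [[382.0, 160.0], [421.0, -97.0], [768.0, -44.0], [729.0, 213.0]] 0.08977298434623293
scrap_tray 0.94 [319.7, 149.3, 65.8, 126.6] lo [ 0.453 -0.203  0.011] hi [ 0.757 -0.066  0.069] mid [ 0.605 -0.135  0.04 ] [94 91 90]
rect ((604.53759765625, -131.66864013671875), (324.28448486328125, 126.5889892578125), 8.454424858093262) [[435.0, -93.0], [453.0, -218.0], [774.0, -170.0], [756.0, -45.0]]
milk_jug 0.66 [147.3, 179.4, 53.8, 35.9] lo [0.599 0.279 0.004] hi [0.682 0.391 0.115] mid [0.64  0.335 0.059] [ 90 104 101]
milk_jug 0.66 [268.4, 195.3, 17.9, 23.6] lo [0.584 0.039 0.092] hi [0.631 0.085 0.122] mid [0.607 0.062 0.107] [131 115  44]
grater 0.98 [144.4, 249.0, 89.9, 43.2] lo [0.402 0.207 0.005] hi [0.502 0.418 0.014] mid [0.452 0.313 0.009] [105 105 106]
```

```bash
cat >> h.py <<'E'
A=np.radians(8.67);F=np.array([np.sin(A),-np.cos(A)]);W=np.array([np.cos(A),np.sin(A)]);O=np.array([.575,.058])
def sw(q): r=np.asarray(q)[...,:2]-O; return np.stack([r@F,r@W],-1)*1000   # mm along front dir, width
def plan(s,w,z,yaw=A-np.pi/2):
    st=arm.get_state();p=st["eef_pos"];y=st["ee_rot"][2]
    t=np.r_[O+(s*F+w*W)/1000,z]-p
    tx=np.array([np.cos(y),np.sin(y)]);ty=np.array([np.sin(y),-np.cos(y)])
    dy=(yaw-y+np.pi)%(2*np.pi)-np.pi
    return np.round([t[:2]@tx/.025,t[:2]@ty/.025,-t[2]/.025,-np.degrees(dy)/5],2)
def lemons():
    p,d=arm.grab_frame("top");P=cloud("top",d)
    h=cv2.cvtColor(p,cv2.COLOR_RGB2HSV)
    m=((h[...,0]>20)&(h[...,0]<34)&(h[...,1]>135)&(d>0)).astype(np.uint8)
    n,l,st,c=cv2.connectedComponentsWithStats(m)
    for i in range(1,n):
        if st[i,4]>40:
            q=P[l==i]; x=sw(q); print("yellow",c[i].round(),st[i,4],"s,w lo",np.percentile(x,2,0).round(),"hi",np.percentile(x,98,0).round(),"z",np.percentile(q[:,2],[2,98]).round(3))
    return p,d,P
E
python3 - <<'E'
from h import *
p,d,P=lemons()
r=arm.trace("salt_dish","top")[0]["mask"]&(d>0)
x=sw(P[r&(P[...,2]>.1)]);print("dish",x.min(0),x.max(0))
r=arm.trace("scrap_tray","top")[0]["mask"]&(d>0)
x=sw(P[r&(P[...,2]>.045)]);print("tray s max",np.percentile(x,[90,97,99],0))
print(plan(-50,32,.2))
E
```

```text
yellow [262. 184.] 307 s,w lo [-49.  79.] hi [ -3. 126.] z [0.091 0.122]
yellow [593. 207.] 1115 s,w lo [ 758. -148.] hi [875. -47.] z [0.041 0.102]
yellow [276. 208.] 319 s,w lo [-21.   9.] hi [25. 55.] z [0.099 0.122]
yellow [284. 235.] 325 s,w lo [-14. -60.] hi [ 33. -16.] z [0.097 0.122]Traceback (most recent call last):
  File "<stdin>", line 3, in <module>
IndexError: list index out of range
```

```bash
python3 - <<'E'
from h import *
print(plan(-52,32,.2), sw([.453,-.218]),sw([.774,-.17]))
E
```

```text
[21.8  16.08  1.06 13.11] [ 254.45546106 -162.21103025] [255.39253474 162.35656193]
```

```bash
python3 -m crank '[[[2,1.5,0,1],[4,3,0,2],[6,4.4,0,3.4],[8,5.9,0,4.8],[10,7.4,0,6.2],[12,8.8,0,7.6],[14,10.3,0,9],[16,11.8,0.2,10.4],[18,13.3,0.5,11.8],[20,14.8,0.8,13.1],[21.8,16.1,1.06,13.1],[21.8,16.1,1.06,13.1]]]' 1 20; python3 - <<'E'
from h import *
print(plan(-52,32,.097),arm.get_state()["q"])
E
```

```text
t: 2.1
eef_pos: [0.5999, 0.1104, 0.1988]
ee_rot: [3.14, -0.001, -1.424]
force: [-0.7, 0.1, -0.5]
width: 0.0006
gripper_force: 0.0
[-0.16  0.02  4.07 -0.05] [ 5.01998580e-01  2.72766718e-01 -1.76431525e-01  2.40724504e-04
 -1.12339676e+00 -3.55030591e-01]
```

```bash
python3 -m crank '[[[-0.16,0,1,0],[-0.16,0,2,0],[-0.16,0,3,0],[-0.16,0,3.6,0],[-0.16,0,4,0],[-0.16,0,4.05,0]]]'; python3 - <<'E'
from h import *
p,d=arm.grab_frame("scene");cv2.imwrite("pics/s1.png",cv2.resize(p[100:300,200:480,::-1],None,fx=2.8,fy=2.8))
print(plan(127,32,.097))
E
```

```text
t: 2.85
eef_pos: [0.5979, 0.1179, 0.0986]
ee_rot: [3.141, -0.0, -1.419]
force: [0.4, 0.1, 0.3]
width: 0.0006
gripper_force: 0.0
[7.31 0.   0.08 0.01]
```

View pics/s1.png

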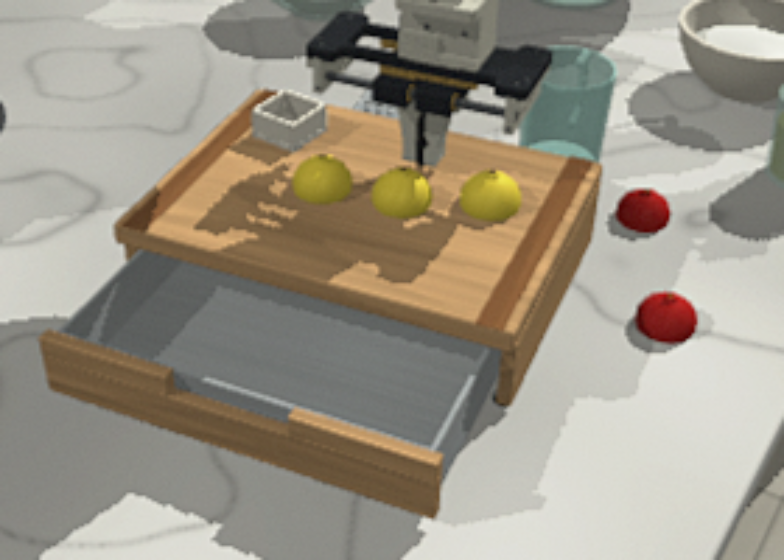

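The tip is right behind the middle lemon at crop (400,190) and clear of its neighbours. I'll push it part way, then check.

```bash
python3 -m crank '[[[0.4,0,0,0],[0.8,0,0,0],[1.2,0,0,0],[1.6,0,0,0],[2.0,0,0,0],[2.4,0,0,0],[2.8,0,0,0],[3.2,0,0,0],[3.6,0,0,0],[4,0,0,0]]]'; python3 - <<'E'
from h import *
lemons();print(plan(120,32,.097),arm.get_state()["force"])
E
```

```text
t: 4.15
eef_pos: [0.6134, 0.0183, 0.099]
ee_rot: [-3.141, 0.0, -1.419]
force: [0.2, 1.4, 3.3]
width: 0.0004
gripper_force: 1.7
yellow [593. 207.] 1119 s,w lo [ 757. -148.] hi [874. -47.] z [0.041 0.102]
yellow [312. 203.] 115 s,w lo [83. 11.] hi [103.  51.] z [0.102 0.122]
yellow [277. 234.] 76 s,w lo [-15. -52.] hi [  6. -15.] z [0.091 0.206]
[ 2.96 -0.01  0.07  0.  ] [ 0.07188609 -0.78460602  0.3136474 ]
```

```bash
python3 -m crank '[[[0.25,0,0,0],[0.5,0,0,0],[0.75,0,0,0],[1,0,0,0],[1.25,0,0,0],[1.5,0,0,0],[1.75,0,0,0],[2,0,0,0],[2.25,0,0,0],[2.5,0,0,0],[2.75,0,0,0],[3,0,0,0]]]'; python3 -m crank '[[[0,0,0,0],[-0.5,0,-0.5,0],[-0.8,0,-1.5,0],[-1.2,0,-3,0]]]';  python3 - <<'E'
from h import *
lemons();print(plan(-82,102,.18))
E
```

```text
t: 5.7
eef_pos: [0.6244, -0.0558, 0.0987]
ee_rot: [3.141, -0.0, -1.419]
force: [-0.8, -0.0, 0.5]
width: 0.0001
gripper_force: 0.0
t: 6.2
eef_pos: [0.6192, -0.0246, 0.1745]
ee_rot: [3.14, -0.0, -1.419]
force: [0.2, -0.3, 0.7]
width: 0.0007
gripper_force: 0.0
yellow [593. 207.] 1131 s,w lo [ 757. -147.] hi [874. -47.] z [0.041 0.102]
yellow [342. 195.] 60 s,w lo [157.  37.] hi [192.  65.] z [0.046 0.063]
yellow [284. 235.] 330 s,w lo [-14. -61.] hi [ 33. -15.] z [0.092 0.123]
[-6.79 -2.72  0.04  0.03]
```

```bash
python3 -m crank '[[[-2,-0.7,0,0],[-4,-1.6,0,0],[-6,-2.4,0,0],[-6.8,-2.72,0.5,0],[-6.8,-2.72,1.5,0],[-6.8,-2.72,2.5,0],[-6.8,-2.72,3.1,0],[-6.8,-2.72,3.1,0]]]';  python3 - <<'E'
from h import *
p,d,P=lemons();cv2.imwrite("pics/t2.png",cv2.resize(p[130:310,200:400,::-1],None,fx=3,fy=3))
print(plan(120,102,.097))
E
```

```text
t: 7.25
eef_pos: [0.6607, 0.1524, 0.0953]
ee_rot: [3.14, -0.001, -1.419]
force: [0.6, 0.4, 0.3]
width: 0.0004
gripper_force: 0.0
yellow [262. 184.] 298 s,w lo [-47.  79.] hi [ -3. 124.] z [0.098 0.123]
yellow [593. 206.] 1114 s,w lo [ 758. -148.] hi [874. -47.] z [0.041 0.102]
yellow [284. 235.] 324 s,w lo [-14. -60.] hi [ 33. -16.] z [0.1   0.122]
[ 8.02 -0.09 -0.02  0.01]
```

View pics/t2.png

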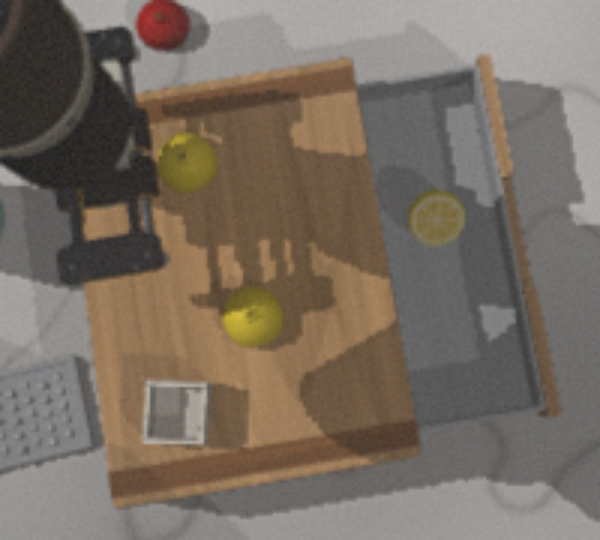

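Lemon A lies cut face up in the tray at crop (437,217). The dish hasn't moved, and the tip is behind the rear lemon at crop (188,163).

```bash
python3 -m crank '[[[0.4,-0.09,0,0],[0.8,-0.09,0,0],[1.2,-0.09,0,0],[1.6,-0.09,0,0],[2.0,-0.09,0,0],[2.4,-0.09,0,0],[2.8,-0.09,0,0],[3.2,-0.09,0,0],[3.6,-0.09,0,0],[4,-0.09,0,0],[4.4,-0.09,0,0],[4.8,-0.09,0,0]]]'; python3 - <<'E'
from h import *
lemons();print(plan(120,102,.097))
E
```

```text
t: 8.8
eef_pos: [0.6819, 0.0338, 0.0963]
ee_rot: [3.142, -0.0, -1.419]
force: [-0.3, 1.7, 1.3]
width: 0.0002
gripper_force: 1.0
yellow [305. 178.] 139 s,w lo [75. 76.] hi [ 99. 121.] z [0.101 0.136]
yellow [593. 207.] 1117 s,w lo [ 758. -147.] hi [875. -47.] z [0.042 0.102]
yellow [284. 235.] 322 s,w lo [-14. -61.] hi [ 32. -16.] z [0.095 0.123]
[ 3.15 -0.01 -0.03 -0.  ]
```

```bash
python3 -m crank '[[[0.25,0,0,0],[0.5,0,0,0],[0.75,0,0,0],[1,0,0,0],[1.25,0,0,0],[1.5,0,0,0],[1.75,0,0,0],[2,0,0,0],[2.25,0,0,0],[2.5,0,0,0],[2.75,0,0,0],[3.1,0,0,0]]]'; python3 -m crank '[[[0,0,0,0],[-0.5,0,-0.5,0],[-0.8,0,-1.5,0],[-1.2,0,-3,0]]]';  python3 - <<'E'
from h import *
lemons();print(plan(-46,-38,.18))
E
```

```text
t: 10.35
eef_pos: [0.6936, -0.0426, 0.0963]
ee_rot: [3.142, -0.0, -1.419]
force: [0.7, 0.9, 0.7]
width: 0.0005
gripper_force: 0.0
t: 10.85
eef_pos: [0.6883, -0.0113, 0.1719]
ee_rot: [3.14, -0.0, -1.418]
force: [1.0, 0.0, 0.4]
width: 0.0005
gripper_force: 0.0
yellow [336. 178.] 46 s,w lo [157.  76.] hi [175. 115.] z [0.047 0.061]
yellow [593. 207.] 1120 s,w lo [ 758. -147.] hi [874. -47.] z [0.041 0.102]
yellow [284. 235.] 325 s,w lo [-14. -61.] hi [ 32. -16.] z [0.098 0.122]
[-5.26  5.69 -0.04  0.03]
```

```bash
python3 -m crank '[[[-1.6,1.7,0,0],[-3.2,3.4,0,0],[-4.8,5.1,0,0],[-5.26,5.69,0.4,0],[-5.26,5.69,1.4,0],[-5.26,5.69,2.4,0],[-5.26,5.69,3.0,0],[-5.26,5.69,3.0,0]]]';  python3 - <<'E'
from h import *
p,d,P=lemons();cv2.imwrite("pics/t3.png",cv2.resize(p[130:310,200:400,::-1],None,fx=3,fy=3))
print(plan(120,-38,.097))
E
```

```text
t: 11.9
eef_pos: [0.5281, 0.0961, 0.0959]
ee_rot: [3.14, -0.001, -1.419]
force: [0.2, 0.2, 0.0]
width: 0.0007
gripper_force: 0.0
yellow [593. 207.] 1111 s,w lo [ 758. -147.] hi [875. -47.] z [0.041 0.102]
yellow [284. 235.] 323 s,w lo [-12. -61.] hi [ 33. -15.] z [0.097 0.122]
[ 6.59 -0.07 -0.01  0.01]
```

View pics/t3.png

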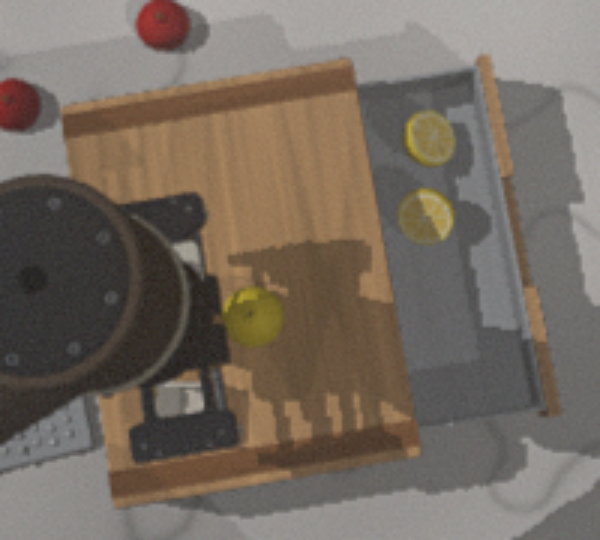

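Two halves are in the tray at crop (430,138) and (427,215). The last is on the board at crop (254,317), with the tip behind it and clear of the dish.

```bash
python3 -m crank '[[[0.4,-0.07,0,0],[0.8,-0.07,0,0],[1.2,-0.07,0,0],[1.6,-0.07,0,0],[2.0,-0.07,0,0],[2.4,-0.07,0,0],[2.8,-0.07,0,0],[3.2,-0.07,0,0],[3.5,-0.07,0,0]]]'; python3 - <<'E'
from h import *
lemons();print(plan(120,-38,.097))
E
```

```text
t: 13.08
eef_pos: [0.5434, 0.009, 0.0962]
ee_rot: [3.141, -0.0, -1.419]
force: [-0.1, 1.7, 1.2]
width: 0.0004
gripper_force: 0.8
yellow [593. 207.] 1122 s,w lo [ 757. -148.] hi [875. -47.] z [0.042 0.102]
yellow [317. 233.] 94 s,w lo [ 81. -63.] hi [103. -26.] z [0.103 0.129]
[ 3.03 -0.03 -0.03  0.  ]
```

```bash
python3 -m crank '[[[0.25,0,0,0],[0.5,0,0,0],[0.75,0,0,0],[1,0,0,0],[1.25,0,0,0],[1.5,0,0,0],[1.75,0,0,0],[2,0,0,0],[2.25,0,0,0],[2.5,0,0,0],[2.75,0,0,0],[3.0,0,0,0]]]'; python3 -m crank '[[[0,0,0,0],[-0.5,0,-0.5,0],[-0.5,0,-2,0],[-0.5,0,-2.5,0]]]';  python3 - <<'E'
from h import *
p,d,P=lemons();cv2.imwrite("pics/t4.png",cv2.resize(p[130:310,200:400,::-1],None,fx=2.5,fy=2.5))
print(plan(295,0,.15))
E
```

```text
t: 14.62
eef_pos: [0.5548, -0.0649, 0.0963]
ee_rot: [3.141, -0.0, -1.419]
force: [-0.7, 0.2, -0.3]
width: 0.0005
gripper_force: 0.0
t: 15.12
eef_pos: [0.5542, -0.051, 0.1619]
ee_rot: [-3.137, -0.0, -1.418]
force: [-0.2, 0.0, 0.5]
width: 0.0003
gripper_force: 0.0
yellow [593. 207.] 1122 s,w lo [ 757. -148.] hi [875. -47.] z [0.041 0.102]
[ 7.61 -1.46  0.5   0.02]
```

```bash
python3 -m crank '[[[1.8,-0.5,0,0],[3.6,-1,0,0],[5.4,-1.46,0,0],[7,-1.46,0,0],[7.6,-1.46,0.5,0],[7.6,-1.46,1.5,0],[7.6,-1.46,2.5,0],[7.6,-1.46,2.5,0]]]';  python3 - <<'E'
from h import *
p,d=arm.grab_frame("top");cv2.imwrite("pics/t5.png",cv2.resize(p[130:310,200:480,::-1],None,fx=2.8,fy=2.8))
p,d=arm.grab_frame("scene");cv2.imwrite("pics/s5.png",cv2.resize(p[100:300,200:480,::-1],None,fx=2.8,fy=2.8))
print(plan(295,0,.04))
E
```

```text
t: 16.18
eef_pos: [0.6158, -0.2333, 0.0935]
ee_rot: [3.137, 0.002, -1.419]
force: [-0.1, -0.7, -0.5]
width: 0.0007
gripper_force: 0.0
[ 0.   -0.07  2.26  0.01]
```

View pics/t5.png

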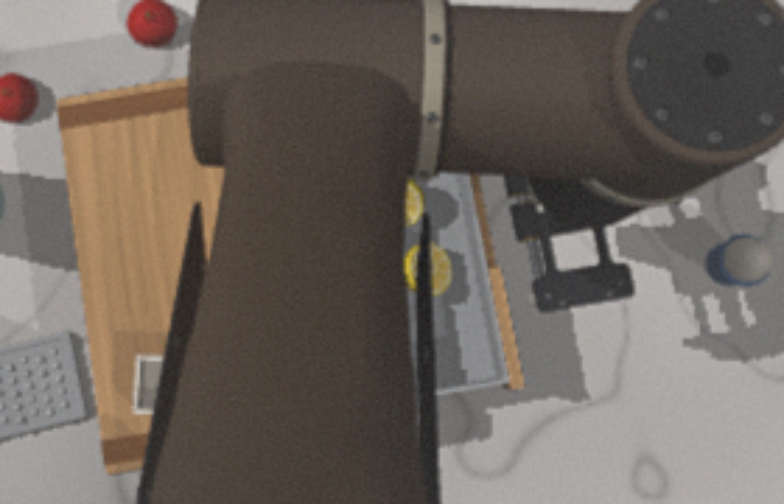

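View pics/s5.png

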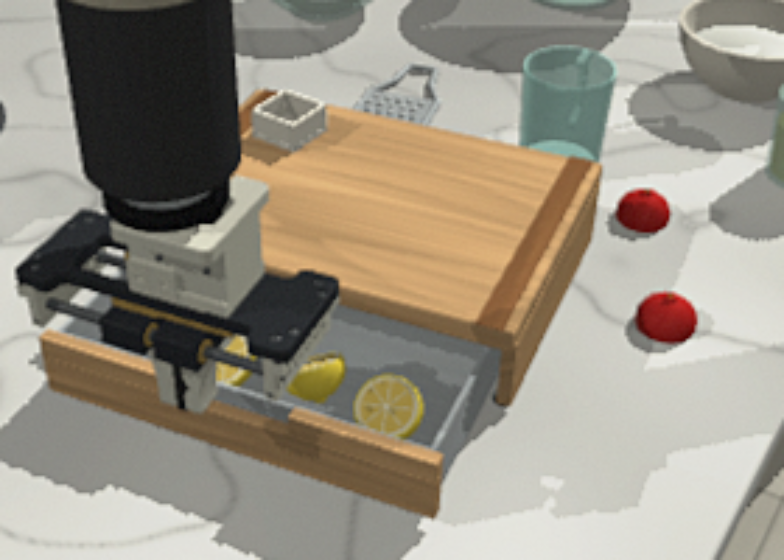

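All three halves show in the tray, at scene-crop (235,360), (318,378) and (388,405). The middle one is tilted, so I check its height before closing the tray.

```bash
python3 - <<'E'
from h import *
p,d=arm.grab_frame("scene");P=cloud("scene",d);S=sw(P)
h=cv2.cvtColor(p,cv2.COLOR_RGB2HSV)
m=(h[...,0]>18)&(h[...,0]<36)&(h[...,1]>90)&(d>0)&(P[...,2]<.085)&(P[...,2]>.016)&(S[...,0]>130)&(S[...,0]<236)&(abs(S[...,1])<150)
n,l,st,c=cv2.connectedComponentsWithStats(m.astype(np.uint8))
for i in range(1,n):
    if st[i,4]>25:
        q=l==i;print(c[i].round(),st[i,4],np.percentile(S[q],[2,98],0).round().tolist(),np.percentile(P[q][:,2],[2,50,98]).round(3))
E
```

```text
[313. 235.] 233 [[162.0, 25.0], [199.0, 56.0]] [0.022 0.046 0.056]
[280. 232.] 38 [[196.0, -36.0], [210.0, -21.0]] [0.034 0.038 0.043]
[339. 245.] 336 [[174.0, 78.0], [209.0, 126.0]] [0.031 0.044 0.055]
```

```bash
python3 -m crank '[[[0,-0.07,1,0],[0,-0.07,2,0],[0,-0.07,2.26,0],[-0.4,-0.07,2.26,0],[-0.8,-0.07,2.26,0],[-1.1,-0.07,2.26,0],[-1.4,-0.07,2.26,0],[-1.7,-0.07,2.26,0],[-2,-0.07,2.26,0]]]';python3 -m crank '[[[-0.3,0,0,0],[-0.6,0,0,0],[-0.9,0,0,0],[-1.2,0,0,0],[-1.5,0,0,0],[-1.8,0,0,0],[-2.1,0,0,0],[-2.4,0,0,0],[-2.7,0,0,0],[-3,0,0,0],[-3.2,0,0,0]]]'; python3 - <<'E'
from h import *
print(plan(140,0,.04))
E
```

```text
t: 17.45
eef_pos: [0.6123, -0.1843, 0.0402]
ee_rot: [-3.141, -0.0, -1.419]
force: [1.2, -2.6, 1.8]
width: -0.0
gripper_force: 1.1
t: 18.82
eef_pos: [0.5996, -0.1051, 0.0397]
ee_rot: [3.141, 0.0, -1.419]
force: [2.0, -1.1, -0.5]
width: 0.0003
gripper_force: 1.1
[-1.   -0.01 -0.01  0.01]
```

```bash
python3 -m crank '[[[-0.2,0,0,0],[-0.4,0,0,0],[-0.6,0,0,0],[-0.75,0,0,0],[-0.85,0,0,0],[-0.95,0,0,0],[-0.95,0,0,0]]]'; python3 - <<'E'
from h import *
print(plan(140,0,.04))
E
```

```text
t: 19.7
eef_pos: [0.5961, -0.0824, 0.0397]
ee_rot: [3.141, -0.0, -1.419]
force: [1.8, -4.5, -0.6]
width: 0.0005
gripper_force: 2.1
[-0.08 -0.01 -0.01  0.  ]
```

```bash
python3 -m crank '[[[-0.06,0,0,0],[-0.12,0,0,0],[-0.12,0,0,0]]]'; python3 -m crank '[[[-0.06,0,0,0],[-0.12,0,0,0],[-0.12,0,0,0]]]'
```

```text
t: 20.08
eef_pos: [0.5961, -0.0824, 0.0398]
ee_rot: [3.141, -0.003, -1.42]
force: [7.1, -21.3, -5.6]
width: 0.0003
gripper_force: 11.3
t: 20.45
eef_pos: [0.5961, -0.0823, 0.0398]
ee_rot: [3.141, -0.006, -1.42]
force: [11.7, -39.0, -9.9]
width: 0.0003
gripper_force: 20.4
```

The tray is on its hard stop: the force rises and the tip no longer moves. Now I back off and verify.

```bash
python3 -m crank '[[[0.5,0,0,0],[1.2,0,0,0],[2.2,0,0,0],[3,0,-0.5,0],[3.5,0,-2,0],[3.5,0,-4,0],[3.5,0,-4.5,0],[3.5,0,-4.5,0]]]'; python3 - <<'E'
from h import *
p,d=arm.grab_frame("scene");cv2.imwrite("pics/s6.png",cv2.resize(p[80:380,130:530,::-1],None,fx=2,fy=2))
P=cloud("scene",d);S=sw(P);m=(P[...,2]>.02)&(P[...,2]<.06)&(S[...,0]>100)&(S[...,0]<300)&(abs(S[...,1])<160)&(d>0)
print(np.percentile(S[m][:,0],[50,90,98]))
arm.grab_frame("top")
E
```

```text
t: 21.45
eef_pos: [0.6091, -0.1627, 0.154]
ee_rot: [-3.139, -0.0, -1.419]
force: [-1.1, -0.3, -0.9]
width: 0.0004
gripper_force: 0.0
[129.51618957 131.07294444 132.01419571]
```

View pics/s6.png

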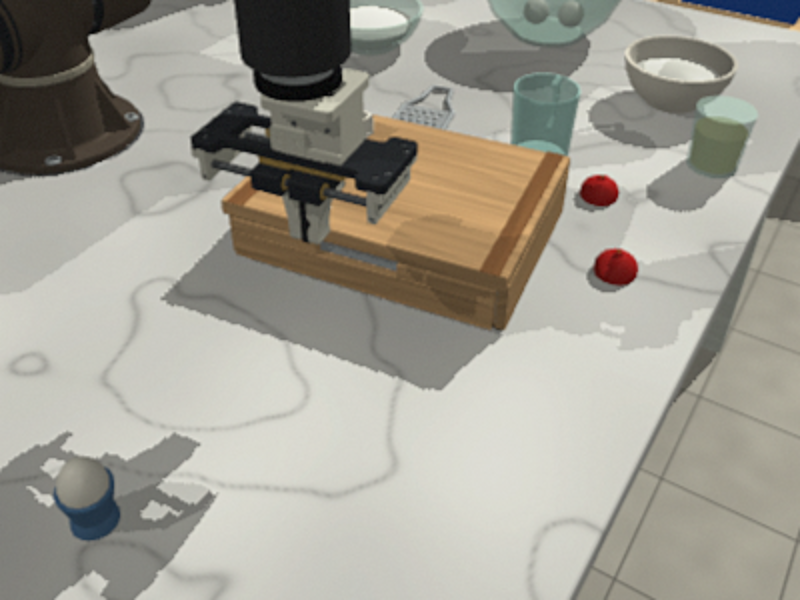

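The tray front is flush with the board at s≈130 mm, which is home. The egg at crop (88,495), the jug and the grater stand where they were, no lemon is outside, and the arm is clear. I'm handing in.

```bash
python3 -c "
from station import arm
print(arm.job_done())"
```

```text
the job is handed in; nothing more can be done
None
```

I swept all three lemon halves into the tray, pushed the tray to its stop flush with the board, and handed the job in; the egg, jug and grater look unmoved, the dish was hidden in the last view, and no verdict came back.

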